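Start the bench shaker

TASK

Start the bench shaker: first switch it on by pressing the raised near half of its rocker switch fully down, then push the narrow bar key right in so that it stays in, and last press the large round button right in for a moment and let it come back out. Do not press the square key or the small round button, and leave the dishes on the platform and the glassware beside the shaker where they stand; nothing is to be picked up.

Things in the scene. Friction and masses are not known exactly. Their poses are not given: they have to be found in the camera images.
- shaker: bench shaker, fixed: white housing 210 (x) x 280 (y) x 48 mm, control panel along its front, low platform with a rubber mat (top at 59 mm) behind. Origin at the centre of its underside on the worktop; x points from its front (near the robot) to its rear, y to its left, z up.
- panel (a point): centre of the black control panel, on its level top, 50 mm above the worktop. On it five grey plates 64 (x) x 42 (y) x 3 mm in a row along the shaker's y, centres 48 mm apart at x = -60 mm. Each carries one white control at its centre, pressed straight down; which control sits on which plate varies.
- rocker_press (a point): point to press on the near half's upper face of the rocker switch, 18 mm from the pivot, in mid-width; moves with it. Rocker 48 mm (shaker's x) x 22 mm; two flat 24 mm faces meet in a valley over the pivot, 59 mm above the worktop. Off: near (-x) half slopes up to the front, far half level. On: near half level at 59 mm, far half slopes up.
- rocker (a joint): rocker angle, rad: 0 (to 0.03) off, 0.36 fully on; grows as the near half is pressed down. Stiff enough to stay where it is left (about 2 to 3 N at the near end moves it).
- bar_key_top (a point): centre of the top of the bar key, a narrow bar 44 mm (along the shaker's x) x 12 mm. It stands 12 mm above its grey plate when out and 6 mm above it when right in. Moves with the key.
- bar_key (a joint): how far the bar key is pushed in, m: 0 (to 0.0008) out, 0.006 right in. Takes about 2.5 N and stays where it is pushed.
- square_key_top (a point): centre of the top of the square key, 22 x 22 mm, same height as the bar key; not to be pressed.
- square_key (a joint): how far the square key is pushed in, m: 0 (to 0.0008) out, 0.006 right in. Takes about 2.5 N and stays where it is pushed.
- big_button_top (a point): centre of the top of the large round button, 28 mm across. It stands 12 mm above its grey plate when out and 6 mm above it when right in. Moves with the button.
- big_button (a joint): how far the large round button is pushed in, m: 0 out, 0.006 right in. Spring return: about 1.5 N starts it, 5 N takes it right in, and it comes back out when released.
- small_button_top (a point): centre of the top of the small round button, 12 mm across, same height as the large one; not to be pressed.
- small_button (a joint): how far the small round button is pushed in, m: 0 out, 0.006 right in; spring return.
- dish_left: loose glass petri dish, 70 mm across, 16 mm high, on the left of the shaker's platform. Origin at the centre of its underside.
- dish_right: the same, on the right of the platform.
- beaker: loose small glass beaker, 49 x 55 x 60 mm, on the worktop left of the shaker. Origin at the centre of its underside.
- weigh_bottle: loose weighing bottle with a knobbed lid, 39 mm across, 65 mm high, on the worktop right of the shaker. Origin at the centre of its underside.

How it is judged (in metres and radians):
On the way, in this order (a step that is already met when the one before it is completed fails the run):
1. the rocker is switched on (value of joint rocker above 0.3 rad), for 0.1 s.
2. the bar key is pushed in (value of joint bar_key above 0.0045 m), for 0.1 s.
3. the large round button is pressed in (value of joint big_button above 0.004 m), for 0.1 s.
At the end, for the whole second after the job is handed in: The rocker is on (over 0.30 rad), the bar key is in (over 4.5 mm), the large and small round buttons are out (under 1.5 mm), the square key is out (under 2.5 mm), and the dishes, beaker and weighing bottle are within 15 mm of where they stood (value of joint rocker above 0.3 rad and value of joint bar_key above 0.0045 m and value of joint each of big_button, small_button below 0.0015 m and value of joint square_key below 0.0025 m and distance of each of dish_left, dish_right, beaker, weigh_bottle from where it was at the start of the episode below 0.015 m); the robot touches nothing.
It fails at once if the bar key is pushed in (over 3 mm) before the rocker is on (value of joint bar_key above 0.003 m and value of joint rocker below 0.3 rad).
It fails at once if the large round button is pressed (over 3 mm) before the rocker is on and the bar key is in (value of joint big_button above 0.003 m and (value of joint rocker below 0.3 rad or value of joint bar_key below 0.0045 m)).
It fails at once if the square key is pressed (over 2.5 mm) (value of joint square_key above 0.0025 m).
It fails at once if the small round button is pressed (over 2.5 mm) (value of joint small_button above 0.0025 m).
It fails at once if a dish, the beaker or the weighing bottle is pushed away (over 15 mm), lifted or carried (distance of any of dish_left, dish_right, beaker, weigh_bottle from where it was at the start of the episode above 0.015 m).
It also fails if it takes over 48 s, if anything falls off the work surface, if the arm or the gripper's body presses on something with over 40 N, if the wrist force passes 120 N, or if a joint passes its speed limit or range.

ROBOT

A 6-joint arm with a two-finger parallel gripper is mounted at the origin on a cart in front of the work surface, level with it; the furniture and walls round the work are solid. World frame = base frame: x ahead of the robot, y to its left, z up, the work surface at z = 0. Lengths are in m, angles in degrees, forces in N, time in s.
With the tool pointing down it reaches from about 0.35 to 0.875 m from the base axis. Payload 4.2 kg.
Tool frame: the origin (TCP) lies at the very end of the fingers, on their centre line; the grasp point (between the pads) lies 19 mm behind it; z points along the fingers, y is the direction in which the jaws open and shut (so a half turn about z gives the same grasp; the last joint's range is limited). The gripper opens to 85 mm and grips with 20 to 120 N. Pads are 22 mm wide; open, the fingers measure 114 mm over their backs; the gripper's body (76 mm by 85 mm) begins 54 mm behind the grasp point. The pads swing forward as they close: fully open they stand 13 mm farther back than shut.
Start: joints at [-48.61, 22.042, 0.453, 0, -68.411, -14.817], TCP at [0.28, -0.559, 0.231] pointing down, gripper open.
Joint ranges: [-179.83, 179.83], [-69.29, 118.12], [-61.27, 80.66], [-181.25, 117.63], [-171.15, -9.14], [-177.46, 177.46]. Speed limits (degrees/s): [159.86, 159.86, 180, 180, 180, 180].

INTERFACE

Orientations are given as a 3x3 rotation matrix whose columns are the frame's x, y, z axes.
In Python, from bench import bot gives the robot as it stands. The module is installed in compiled form; this text tells all that it offers.
- The arm moves only by the tool jog_arm, never from a script. Its arguments are lists of equal length, an entry for each row: "hand": the closure, from 0 (fully open) to 1 (shut); "xyz": the shift along the tool's x, y, z in mm, a list of three; "roll": the turn about the tool's z in rad. In form: {"hand": [hand, ...], "xyz": [[tx, ty, tz], ...], "roll": [roll, ...]}. A call has exactly 10 rows; each row is the pose to reach, as a shift and turn from the pose commanded when the call began, along the tool's axes at that moment; what a row does not reach only later rows make up. A row lasts 1/12 s, in which the tool goes at most 41.7 mm and 7.16 degrees, less where a joint would pass 70% of its speed; a pose out of reach is approached as far as the arm can. A call with a gripper value outside its range is refused whole. The fingers move at their own pace and stop on an object; "squeeze" is the grip in N (left out, the last holds). Time passes only in rows, so rows that repeat a pose let the fingers close, or fill a call up. It gives the time, the measured TCP pose, the force and the opening at its end, in the units of the state.
- bot.state(): the state, without advancing time (a new reading comes with each control period).
- bot.grab_frame(name): name is "scene" or "top" or "wrist"; returns the picture (420x560x3 uint8, red, green, blue); there is no depth.
- bot.camera_info(name): a dict with "mtx" (3x3 intrinsics, pixels), "origin" and "attitude" of the camera in the world. Camera axes: x right, y down, z forward; pixel columns grow to the right and rows downward; lengths in m; the calibration is good to about 2 mm. A picture is of the moment at which its call begins: read the wrist's pose just before it. camera_info takes no time and is no camera call; for the wrist camera it gives the pose at the moment of the call.
- bot.hand_in(): hands the job in, once; it reports no verdict.
The state is a dict: "t": time; "qpos": joint angles; "dq": joint speeds; "joint_torque": joint torques, N m; "position": TCP position; "tcp_rot": TCP orientation; "ft_force": force on the tool from outside, world axes, zero at the start; "ft_torque": the same for the moment, N m; "width": finger opening in m.
Only numpy, scipy, OpenCV 4.12 (cv2) and the standard library are available. Lean on these libraries where they do the work, as an engineer would, in place of code of your own. Each camera call takes 0.05 s, during which the arm holds its last target. There are 200 camera calls.

## Working session

There is one attempt and no reset: what is moved stays moved. The work goes in short steps, Python scripts to look and compute and a tool call to move; the robot and the scene stay as the last step left them, time stands still between calls to the robot, and variables do not carry over. Pictures are saved under pics/ and viewed, about 8 in all and at most 12, crops included, and the job is handed in when it is done.

Besides the shell and the picture viewer there is one more tool, called after "Call:" by a JSON object that holds its "api" and its "payload", one argument or row to a line. jog_arm: Moves the arm, as the interface text tells. Its arguments: {"type":"object","properties":{"hand":{"type":"array"},"xyz":{"type":"array"},"roll":{"type":"array"},"squeeze":{"type":"number"}},"required":["hand","xyz","roll"]}

```bash
mkdir -p pics
python3 - <<'E'
from bench import bot
import cv2,numpy as np
for n in ("top","scene"):
    f=bot.grab_frame(n); cv2.imwrite(f"pics/{n}0.png",f[:,:,::-1])
    i=bot.camera_info(n); print(n,i)
s=bot.state();print(s["t"],s["position"],s["tcp_rot"],s["ft_force"],s["width"])
E
```

```text
top {'mtx': array([[395.92392332,   0.        , 275.43404539],
       [  0.        , 395.92392332, 204.85132448],
       [  0.        ,   0.        ,   1.        ]]), 'origin': array([0.49481441, 0.19209562, 0.90833284]), 'attitude': array([[-0.01396287, -0.99958113,  0.02534955],
       [-0.99971436,  0.01444755,  0.01903865],
       [-0.01939692, -0.02507647, -0.99949734]])}
scene {'mtx': array([[379.07968362,   0.        , 278.01134753],
       [  0.        , 379.07968362, 210.39720365],
       [  0.        ,   0.        ,   1.        ]]), 'origin': array([0.12139872, 0.88942644, 0.4260766 ]), 'attitude': array([[-0.8561721 , -0.21004652,  0.47206969],
       [-0.51666733,  0.33933749, -0.7860693 ],
       [ 0.00492018, -0.91691359, -0.39905547]])}
0.1 [ 0.27937753 -0.55851745  0.23034615] [[-8.94436906e-01 -4.47193201e-01 -9.28603221e-04]
 [-4.47194159e-01  8.94435323e-01  1.68418690e-03]
 [ 7.74185900e-05  1.92166486e-03 -9.99998151e-01]] [ 0.50949862 -0.26285588  0.37479672] 0.08529887763792045
```

View pics/top0.png

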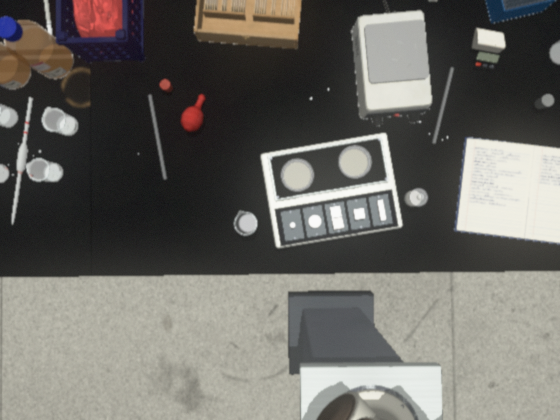

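View pics/scene0.png

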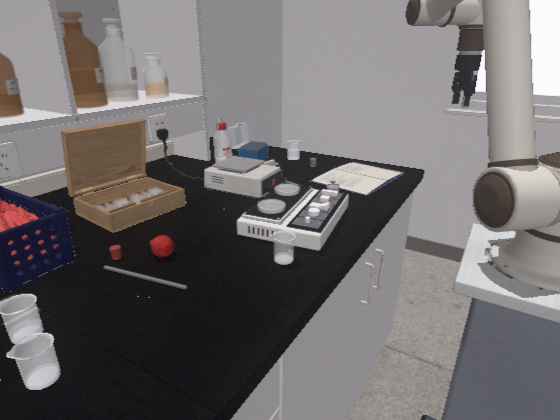

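The top view shows the plates from left (+y) to right: small button (292,225), large button (315,221), rocker (337,217), square key (359,214) and bar key (381,210). The beaker is at (245,223) and the bottle at (417,198). I'll enlarge both views next.

Run:
```python
import cv2,numpy as np
a=cv2.imread("pics/top0.png")[125:255,255:405]
cv2.imwrite("pics/c1.png",cv2.resize(a,None,fx=5,fy=4.6,interpolation=cv2.INTER_CUBIC)[:598] if 0 else cv2.resize(a,(690,598),interpolation=cv2.INTER_CUBIC))
b=cv2.imread("pics/scene0.png")[175:255,230:360]
cv2.imwrite("pics/c2.png",cv2.resize(b,(780,480),interpolation=cv2.INTER_CUBIC))
```

```text
(no output)
```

View pics/c1.png

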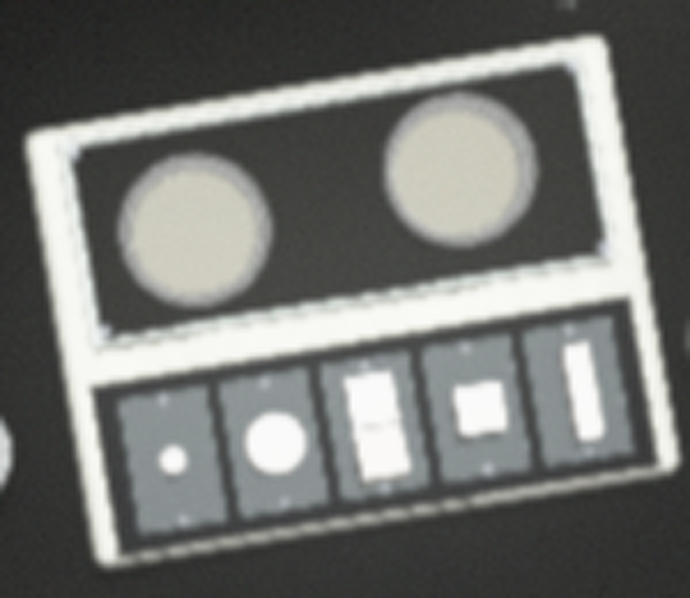

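View pics/c2.png

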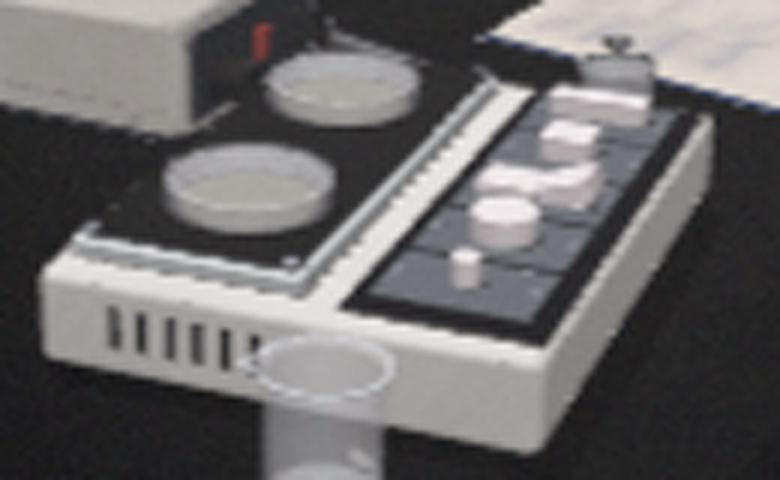

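```bash
cat > h.py <<'E'
import numpy as np
from bench import bot
def ray(n,u,v):
    i=bot.camera_info(n); d=i["attitude"]@np.linalg.solve(i["mtx"],[u,v,1]); return i["origin"],d/np.linalg.norm(d)
def tri(a,b):
    A=np.zeros((3,3));B=np.zeros(3)
    for o,d in (a,b):
        P=np.eye(3)-np.outer(d,d);A+=P;B+=P@o
    x=np.linalg.solve(A,B); return x,[np.linalg.norm((np.eye(3)-np.outer(d,d))@(x-o)) for o,d in (a,b)]
def plane(n,u,v,z):
    o,d=ray(n,u,v); return o+d*(z-o[2])/d[2]
E
python3 - <<'E'
from h import *
T={'small':(173,459),'big':(276,443),'valley':(378,427),'square':(481,408),'bar':(583,391),'nearend':(386,475)}
S={'small':(466,254),'big':(505,215),'valley':(538,180),'square':(571,132),'bar':(600,98)}
t=lambda p:((p[0]+.5)/4.6+254.5,(p[1]+.5)/4.6+124.5)
s=lambda p:((p[0]+.5)/6+229.5,(p[1]+.5)/6+174.5)
R={}
for k in T:
    R[k]=plane("top",*t(T[k]),.059 if k=='valley' else .065)
    print(k,R[k].round(4),*( [ (q[0].round(4),np.round(q[1],4)) for q in [tri(ray("top",*t(T[k])),ray("scene",*s(S[k])))]] if k in S else []))
d=R['small']-R['bar'];print("y-axis",d,np.linalg.norm(d[:2])/4,"yaw",np.degrees(np.arctan2(-d[0],d[1])))
st=bot.state();Rt=st["tcp_rot"];print(st["position"],"valley in tool mm",1e3*Rt.T@(R['valley']+[0,0,.05]-st["position"]))
E
```

```text
small [0.4741 0.173  0.065 ] (array([0.4736, 0.1728, 0.0638]), array([0.0005, 0.0005]))
big [0.4809 0.1254 0.065 ] (array([0.4804, 0.1248, 0.0608]), array([0.0005, 0.0005]))
valley [0.4875 0.0775 0.059 ] (array([0.4876, 0.0773, 0.0577]), array([0., 0.]))
square [0.4957 0.0308 0.065 ] (array([0.4951, 0.0299, 0.062 ]), array([0.0006, 0.0006]))
bar [ 0.5029 -0.0162  0.065 ] (array([ 0.5023, -0.0174,  0.0614]), array([0.0006, 0.0006]))
nearend [0.4654 0.075  0.065 ]
y-axis [-0.02875104  0.18924266  0.        ] 0.04785355591052342 yaw 8.63870614994836
[ 0.27937753 -0.55851745  0.23034615] valley in tool mm [-470.61369645  475.52133419  122.22373146]
```

Call:
{"api": "jog_arm", "payload": {
  "hand": [1,1,1,1,1,1,1,1,1,1],
  "xyz": [
    [-28,30,0],
    [-56,60,0],
    [-84,90,0],
    [-112,119,0],
    [-140,149,0],
    [-168,179,0],
    [-196,208,0],
    [-224,238,0],
    [-252,268,0],
    [-275,292,0]
  ],
  "roll": [0.03,0.06,0.1,0.14,0.18,0.22,0.26,0.3,0.313,0.313]
}}

```text
t: 0.93
position: [0.3947, -0.1724, 0.2312]
tcp_rot: [[-0.989, -0.151, 0.0], [-0.151, 0.989, 0.0], [-0.0, 0.0, -1.0]]
ft_force: [0.8, -0.4, -0.0]
width: -0.0002
```

```bash
cat >> h.py <<'E'
P={'rocker':[.4697,.0746],'big':[.4804,.1252],'bar':[.5024,-.0166]}
def go(n,z):
    s=bot.state();R=s["tcp_rot"]
    print(s["t"],s["position"].round(4),"f",s["ft_force"].round(1),"w",s["width"],"xang",np.degrees(np.arctan2(-R[1,0],-R[0,0])).round(2),n,(1e3*R.T@(np.array([*P[n],z])-s["position"])).round(1))
E
python3 -c "
from h import *
go('rocker',.1)"
```

```text
0.9333 [ 0.3947 -0.1724  0.2312] f [ 0.8 -0.4 -0. ] w -0.0002431781592068193 xang 8.66 rocker [-111.3  232.8  131.3]
```

Call:
{"api": "jog_arm", "payload": {
  "hand": [1,1,1,1,1,1,1,1,1,1],
  "xyz": [
    [-16,33,5],
    [-32,66,15],
    [-48,100,30],
    [-64,133,50],
    [-80,166,70],
    [-96,200,90],
    [-111,233,105],
    [-111,233,125],
    [-111,233,131],
    [-111,233,131]
  ],
  "roll": [0,0,0,0,0,0,0,0,0,0]
}}

```text
t: 1.77
position: [0.4679, 0.0717, 0.0984]
tcp_rot: [[-0.989, -0.15, -0.005], [-0.15, 0.989, -0.002], [0.006, -0.002, -1.0]]
ft_force: [-0.2, -0.3, 0.4]
width: 0.0004
```

```bash
python3 -c "
from h import *
import cv2
go('rocker',.07)
f=bot.grab_frame('scene')[:,:,::-1]; cv2.imwrite('pics/s1.png',cv2.resize(f[130:260,220:380],(738,600),interpolation=cv2.INTER_CUBIC))
f=bot.grab_frame('wrist')[:,:,::-1]; cv2.imwrite('pics/w1.png',f)
"
```

```text
1.7667 [0.4679 0.0717 0.0984] f [-0.2 -0.3  0.4] w 0.00037796412609152004 xang 8.65 rocker [-2.4  2.7 28.4]
```

View pics/w1.png

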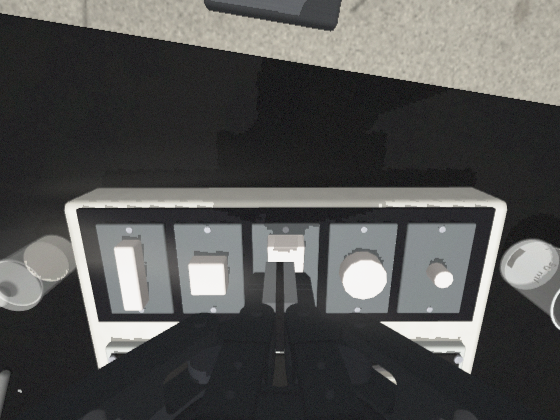

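The wrist view shows the fingertips (280,270) over the rocker's raised near half (286,250), in line with its plate. The bar key is at (130,275) and the large button at (363,278). I'll press the rocker now.

Call:
{"api": "jog_arm", "payload": {
  "hand": [1,1,1,1,1,1,1,1,1,1],
  "xyz": [
    [0,0,10],
    [0,0,20],
    [0,0,28],
    [0,0,32],
    [0,0,35],
    [0,0,37],
    [0,0,39],
    [0,0,41],
    [0,0,41],
    [0,0,41]
  ],
  "roll": [0,0,0,0,0,0,0,0,0,0]
}}

```text
t: 2.7
position: [0.4705, 0.0727, 0.0594]
tcp_rot: [[-0.989, -0.15, 0.002], [-0.15, 0.989, 0.001], [-0.002, 0.001, -1.0]]
ft_force: [0.3, 0.2, -0.6]
width: 0.0002
```

```bash
python3 -c "
from h import *
go('rocker',.059)"
```

```text
2.7 [0.4705 0.0727 0.0594] f [ 0.3  0.2 -0.6] w 0.00020916183034839304 xang 8.65 rocker [0.5 2.  0.4]
```

Call:
{"api": "jog_arm", "payload": {
  "hand": [1,1,1,1,1,1,1,1,1,1],
  "xyz": [
    [0,0,0.5],
    [0,0,1],
    [0,0,1.5],
    [0,0,1.5],
    [0,0,1.5],
    [0,0,1.5],
    [0,0,1.5],
    [0,0,1.5],
    [0,0,1.5],
    [0,0,1.5]
  ],
  "roll": [0,0,0,0,0,0,0,0,0,0]
}}

```text
t: 3.53
position: [0.4706, 0.0728, 0.059]
tcp_rot: [[-0.989, -0.151, 0.002], [-0.151, 0.989, 0.001], [-0.002, 0.0, -1.0]]
ft_force: [-2.4, -0.3, 7.7]
width: -0.0
```

Call:
{"api": "jog_arm", "payload": {
  "hand": [1,1,1,1,1,1,1,1,1,1],
  "xyz": [
    [0,0,-20],
    [0,0,-40],
    [-5,-25,-40],
    [-10,-50,-40],
    [-14,-75,-40],
    [-18,-93,-40],
    [-18,-93,-40],
    [-18,-93,-40],
    [-18,-93,-40],
    [-18,-93,-40]
  ],
  "roll": [0,0,0,0,0,0,0,0,0,0]
}}

```text
t: 4.37
position: [0.5013, -0.0162, 0.0977]
tcp_rot: [[-0.989, -0.151, 0.0], [-0.151, 0.989, 0.0], [-0.0, 0.0, -1.0]]
ft_force: [-0.9, 0.0, -0.1]
width: 0.0001
```

```bash
python3 -c "
from h import *
import cv2
go('bar',.056)
f=bot.grab_frame('wrist')[:,:,::-1]; cv2.imwrite('pics/w2.png',f)
"
```

```text
4.3667 [ 0.5013 -0.0162  0.0977] f [-0.9  0.  -0.1] w 9.598988501309221e-05 xang 8.7 bar [-1.1 -0.5 41.7]
```

View pics/w2.png

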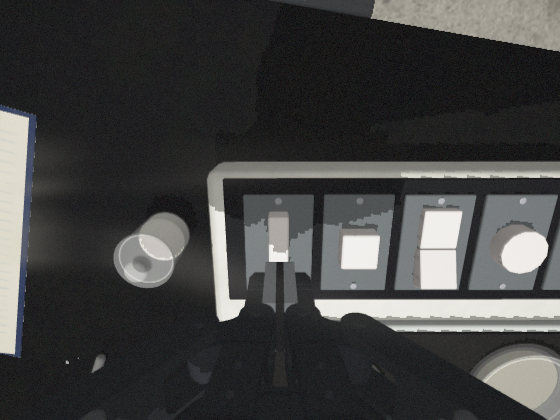

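The rocker at (438,250) is on, with its near half level. The fingertips at (280,275) are over the bar key at (278,240). I'll press the bar key.

Call:
{"api": "jog_arm", "payload": {
  "hand": [1,1,1,1,1,1,1,1,1,1],
  "xyz": [
    [0,0,15],
    [0,0,28],
    [0,0,34],
    [0,0,37],
    [0,0,39],
    [0,0,41],
    [0,0,42],
    [0,0,43],
    [0,0,43],
    [0,0,43]
  ],
  "roll": [0,0,0,0,0,0,0,0,0,0]
}}

```text
t: 5.25
position: [0.5011, -0.0166, 0.0585]
tcp_rot: [[-0.988, -0.152, 0.0], [-0.152, 0.988, -0.0], [-0.0, -0.0, -1.0]]
ft_force: [-10.4, 4.4, 24.3]
width: -0.0003
```

Call:
{"api": "jog_arm", "payload": {
  "hand": [1,1,1,1,1,1,1,1,1,1],
  "xyz": [
    [0,0,-20],
    [0,0,-43],
    [-1,30,-43],
    [-1,60,-43],
    [-1,90,-43],
    [-1,120,-43],
    [-1,143,-43],
    [-1,143,-43],
    [-1,143,-43],
    [-1,143,-43]
  ],
  "roll": [0,0,0,0,0,0,0,0,0,0]
}}

```text
t: 6.08
position: [0.4809, 0.1245, 0.0981]
tcp_rot: [[-0.989, -0.151, 0.0], [-0.151, 0.989, 0.0], [-0.0, 0.0, -1.0]]
ft_force: [0.1, -0.5, 1.4]
width: -0.0001
```

```bash
python3 -c "
from h import *
import cv2
go('big',.059)
f=bot.grab_frame('wrist')[:,:,::-1]; cv2.imwrite('pics/w3.png',f)
"
```

```text
6.0833 [0.4809 0.1245 0.0981] f [ 0.1 -0.5  1.4] w -9.036166892552711e-05 xang 8.66 big [ 0.4  0.7 39.1]
```

View pics/w3.png

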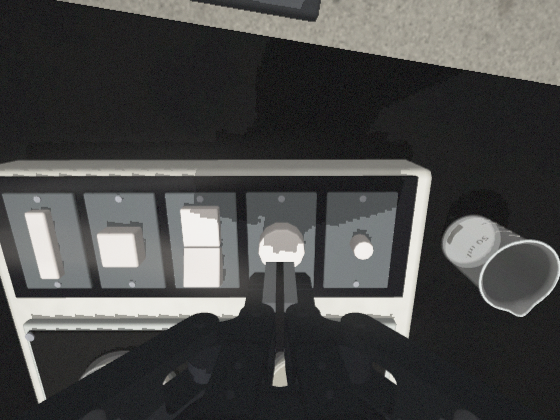

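The bar key at (42,245) now sits low, with thin side walls, and the rocker is on. The fingertips (280,270) are over the large button (282,245). I'll press it and release within this call.

Call:
{"api": "jog_arm", "payload": {
  "hand": [1,1,1,1,1,1,1,1,1,1],
  "xyz": [
    [0,0,15],
    [0,0,28],
    [0,0,33],
    [0,0,36],
    [0,0,38],
    [0,0,39],
    [0,0,40],
    [0,0,40],
    [0,0,40],
    [0,0,40]
  ],
  "roll": [0,0,0,0,0,0,0,0,0,0]
}}

```text
t: 6.97
position: [0.4805, 0.1235, 0.059]
tcp_rot: [[-0.989, -0.15, -0.001], [-0.15, 0.989, -0.001], [0.001, -0.001, -1.0]]
ft_force: [-3.1, -4.4, 8.3]
width: 0.0001
```

The TCP is at 59.0 mm with 8.3 N, so the button is right in. I'll retreat straight up, then towards the robot to clear the view.

Call:
{"api": "jog_arm", "payload": {
  "hand": [1,1,1,1,1,1,1,1,1,1],
  "xyz": [
    [0,0,-20],
    [0,0,-50],
    [0,0,-85],
    [0,0,-120],
    [10,0,-140],
    [25,0,-150],
    [40,0,-150],
    [50,0,-150],
    [50,0,-150],
    [50,0,-150]
  ],
  "roll": [0,0,0,0,0,0,0,0,0,0]
}}

```text
t: 7.8
position: [0.4316, 0.1172, 0.208]
tcp_rot: [[-0.989, -0.151, 0.001], [-0.151, 0.989, 0.001], [-0.001, 0.0, -1.0]]
ft_force: [0.2, 0.6, 0.2]
width: 0.0
```

```bash
python3 -c "
from h import *
import cv2
go('big',.059)
f=bot.grab_frame('scene')[:,:,::-1]; a=f[175:255,230:360]
b=cv2.imread('pics/scene0.png')[175:255,230:360]
r=lambda x:cv2.resize(x,(480,295),interpolation=cv2.INTER_CUBIC)
cv2.imwrite('pics/s2.png',np.vstack([r(b),r(a)]))
"
```

```text
7.8 [0.4316 0.1172 0.208 ] f [0.2 0.6 0.2] w 3.504632578751201e-06 xang 8.68 big [-49.2   0.5 149.1]
```

View pics/s2.png

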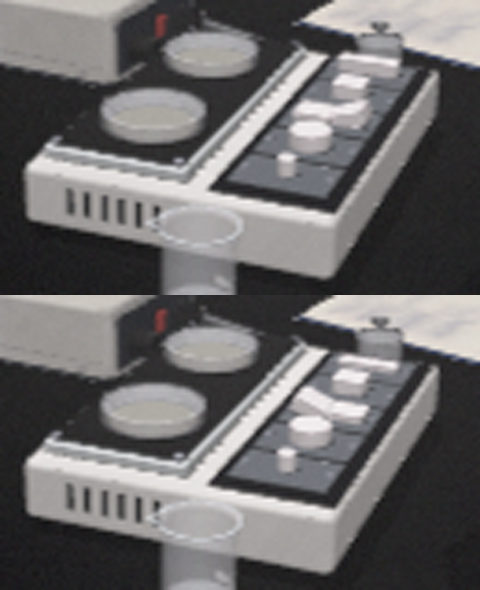

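Comparing before (upper) and after (lower): the rocker is flipped at (330,405) and the bar key is lower at (370,362). The large button (310,430), small button and square key are at their original heights, and the dishes and glassware have not moved. I'll hand in.

```bash
python3 -c "
from bench import bot
print(bot.hand_in())"
```

```text
the job is handed in; nothing more can be done
None
```

The shaker is started and the job is handed in, at about 8 s on the robot's clock. With closed fingers I pressed the rocker's near half down, then the bar key in, then the large round button in and out.

- **Presses:** each one ended on a firm stop, with the TCP at about 59 mm. The forces were 7.7 N on the rocker, 24 N on the bar key and 8.3 N on the large button. The bar key's force was higher than needed because I aimed about 3 mm too low. The camera had put the key tops at about 62 mm, but they were nearer 65 mm.
- **Last check:** in the before and after pictures the rocker is on and the bar key is down. The large button is back out, and the square key and small button are untouched. The dishes, beaker and bottle stand where they were. The arm was clear at z = 0.21 m with about 0 N on the wrist.

No check failed, but hand-in gives no verdict, and I judged the controls by picture and contact height because their joint values can't be read.

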